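# Hold the strip sander's tension arm back for a belt change

### The arm

A 6-joint arm with a two-finger parallel gripper is mounted at the origin on a cart in front of the work surface, level with it; the furniture and walls round the work are solid. World frame = base frame: x ahead of the robot, y to its left, z up, the work surface at z = 0. Lengths are in m, angles in rad, forces in N, time in s.
With the tool pointing down it reaches from about 0.4 to 0.825 m from the base axis. Payload 7 kg.
Tool frame: the origin (TCP) lies on the front face of the gripper's body, between the roots of the fingers; the fingertips stand 66 mm ahead of it and the grasp point (between the pads) lies 47 mm ahead of it; z points along the fingers, y is the line along which they close (so a half turn about z gives the same grasp; the last joint's range is limited). The gripper opens to 88 mm and grips with 3 to 60 N. Pads are 19 mm wide; open, the fingers measure 130 mm over their backs; the gripper's body (78 mm by 193 mm) begins 47 mm behind the grasp point.
Start: joints at [1.45, 0.359, 0.012, 0, -1.224, -0.288], TCP at [0.268, 0.619, 0.292] pointing down, gripper open.
Joint ranges: [-3.07, 3.07], [-1.43, 2.12], [-1.02, 1.25], [-3.03, 1.67], [-3.05, -0], [-3.03, 3.03]. Speed limits (rad/s): [2.39, 2.39, 3.01, 3.14, 3.14, 3.14].

### API

Orientations are given as [roll, pitch, yaw] about the fixed x, y, z axes, in that order (R = Rz(yaw) Ry(pitch) Rx(roll)).
In Python, from station import arm gives the robot as it stands. The module is installed in compiled form; this text tells all that it offers.
- The arm moves only by the tool move_arm, never from a script. Its argument "increments" is a list of rows, each an object of numbers: "jaw": the gripper command: -1 is shut, 1 is fully open, values between are in proportion; "dx", "dy", "dz": the shift along the tool's x, y, z in m; "twist": the turn about the tool's z in rad. A call has 1 to 12 rows; each row shifts and turns the commanded pose from where the row before left it, along the tool's axes as they then stand; what a row does not reach is not made up. A row lasts 1/12 s, in which the tool goes at most 41.7 mm and 7.16 degrees, less where a joint would pass 70% of its speed; a pose out of reach is approached as far as the arm can. A call is refused whole if a number of a shift passes 0.0417 or a number of a turn 0.125, either way. A call with a gripper value outside its range is refused whole. The fingers move at their own pace and stop on an object; "force" is the grip in N (left out, the last holds). Time passes only in rows, so rows that do not move let the fingers close. It gives the time, the measured TCP pose, the force, the opening and the grip force at its end, in the units of the state.
- arm.get_state(): the state, without advancing time (a new reading comes with each control period).
- arm.grab_frame(name): name is "scene" or "top" or "wrist"; returns the picture (384x512x3 uint8, blue, green, red); there is no depth.
- arm.camera_info(name): a dict with "K" (3x3 intrinsics, pixels), "extrinsics" (4x4, takes a point from camera to world coordinates). Camera axes: x right, y down, z forward; pixel columns grow to the right and rows downward; lengths in m; the calibration is good to about 2 mm. The wrist camera is an equidistant fisheye: a pixel r from the principal point sees the ray r / f radians off the axis. A picture is of the moment at which its call begins: read the wrist's pose just before it. camera_info takes no time and is no camera call; for the wrist camera it gives the pose at the moment of the call.
- arm.job_done(): hands the job in; it is judged then, once.
Trained networks look in the newest picture that a camera, given by its name, has taken for a name from the list of things; names that differ only in an ending like _2 or _b are one class to them, and where a whole thing is asked for, a point or a joint stands for the part that bears it (a point fixed in the world has none). Each returns a list of dicts, best first, with "score" (0 to 1); they miss things now and then, are a little off and sometimes report something else, mostly with a low value. They report only what shows in the picture. A call takes as long as a camera call.
- arm.find_in(camera, name): "position" ([x, y, z] in m, in world coordinates, good to about 4 mm: the middle of the surface that is visible of it).
- arm.silhouettes(camera, name): "pixels" (384x512 bool, what is visible of it).
- arm.pinpoint(camera, name): "position" ([x, y, z] in m, in world coordinates, good to about 4 mm: a listed point, or the origin of a listed thing).
The state is a dict: "t": time; "q": joint angles; "qd": joint speeds; "joint_efforts": joint torques, N m; "eef_pos": TCP position; "ee_rot": TCP orientation; "force": force on the tool from outside, world axes, zero at the start; "moment": the same for the moment, N m; "width": finger opening in m; "gripper_force": force on a finger pad.
Only numpy, scipy, OpenCV 4.12 (cv2) and the standard library are available. Lean on these libraries where they do the work, as an engineer would, in place of code of your own. Each camera call takes 0.05 s, during which the arm holds its last target. There are 200 camera calls.

### The job

The bench strip sander is unplugged, its belt is off, and I am about to slip a new belt over the drums. The blank carrier stands beside the idler drum in the way of the tension arm: first push it along its rail to the next station, the middle one, so that it sits in that notch. Then push the sprung tension arm by its upright handle back toward the drive drum, past its ratchet click and right up to its stop, and finish with the fingers still holding it there, because on the ratchet alone it would come forward again and leave the drums too far apart; leave the tin, the cork block and the pen blank lying round the machine where they are.

Things in the scene. Friction and masses are not known exactly. Their poses are not given: they have to be found in the camera images.
- sander: grey bench strip sander, belt off, fixed. Origin on the table top. Base y -225..185, x -112..112 mm, 22 mm high. x axis: front (carrier side, toward robot) to rear; y: along the rail to the drive drum (left); z up. Upright platen, front face x = -28 mm, 100 mm high; drive drum and motor at +y end and rear, 112 mm high; tension arm with aluminium idler drum (46 mm wide, 100 mm high) at -y end
- carrier (a joint): blank carrier on the rail, m, growing toward the sander's +y. Sled 70 x 70 mm, table 48 mm high, wooden stub clamped on it. A sprung ball drops into notches at the 3 stations: 0 (beside the idler drum, start), 0.09 (middle, the next one), 0.18 (drive end). About 8 to 9 N to leave a notch, 1 to 2 N between them (stays where left); the ball pulls it in within about 5 mm of a notch
- carrier_knob_mid (a point): on the axis of the upright wooden push knob at the carrier's front, 78 mm above the table top, where the knob is about 23 mm wide; it stands from 48 to 92 mm. In the sander's frame: x = -95 mm, y = -105 mm + carrier position. The released tension handle is 89 mm from it toward -y at station 0; the clamps behind it are 90 mm high
- tension_arm (a joint): sprung tension arm, rad about its upright pivot: 0 = released, growing as the handle is pushed toward the sander's +y (clockwise from above). The pawl clicks at 0.40; let go beyond that it springs forward onto the pawl at about 0.39. Stop at 0.62. Handle force about 4 N at the start, 7 N at the stop. With the carrier at station 0 the arm runs into it at about 0.24, before the click
- tension_handle: upright black round handle on the tension arm's end, 24 mm wide, 54 to 108 mm above the table top; origin at its foot, on its axis, 145 mm from the pivot. In the sander's frame at arm angle q: x = 55 - 145 cos(0.42 - q), y = -135 - 145 sin(0.42 - q) mm. At the stop, with the carrier in the middle station, 45 mm are free between it and the carrier
- tension_pivot (a point): upright pivot axis of the tension arm, at the sander's x = 55 mm, y = -135 mm, 22 mm above the table top
- wax_tin: round wax tin, 67 mm wide, 22 mm high, loose on the table in front of the sander; origin under its centre; leave it
- sanding_block: cork sanding block 56 x 92 x 27 mm, loose on the table in front of the sander; origin under its centre; leave it
- blank_walnut: dark squared pen blank 26 x 142 x 23 mm, loose on the table beside the idler end of the sander; origin under its centre; leave it

How it is judged:
On the way, in this order (a step that is already met when the one before it is completed fails the run):
1. the carrier sits in the middle station while the tension arm is still released (value of joint carrier between 0.086 and 0.094 m and value of joint tension_arm below 0.2 rad), for 0.2 s.
2. the tension arm has been pushed past its ratchet click (value of joint tension_arm above 0.43 rad), for 0.1 s.
At the end, for the whole second after the job is handed in: The carrier rests in the middle station (within 4 mm of 0.09) and the tension arm is held still by the fingers on its handle (more than 3 N), well past the click and at or near its stop (angle over 0.54 rad; the stop is at 0.62, the ratchet alone would leave it at 0.39) (value of joint carrier between 0.086 and 0.094 m and value of joint tension_arm above 0.54 rad and velocity of joint tension_arm between -0.1 and 0.1 rad/s and contact force between the fingers and tension_handle above 3 N); the arm keeps its last pose, push and grip.
It fails at once if the wax tin is shifted by more than 20 mm (distance of wax_tin from where it was at the start of the episode above 0.02 m).
It fails at once if the cork sanding block is shifted by more than 20 mm (distance of sanding_block from where it was at the start of the episode above 0.02 m).
It fails at once if the walnut blank is shifted by more than 20 mm (distance of blank_walnut from where it was at the start of the episode above 0.02 m).
It also fails if it takes over 45 s, if anything falls off the work surface, if the arm or the gripper's body presses on something with over 40 N, if the wrist force passes 120 N, or if a joint passes its speed limit or range.

## Working session

There is one attempt and no reset: what is moved stays moved. The work goes in short steps, Python scripts to look and compute and a tool call to move; the robot and the scene stay as the last step left them, time stands still between calls to the robot, and variables do not carry over. Pictures are saved under pics/ and viewed, at most 10 in all, crops included, and the job is handed in when it is done.

Besides the shell and the picture viewer there is one more tool, called after "Emit:" by a JSON object that holds its "fn" and its "kwargs". move_arm: Moves the arm, as the interface text tells. Its arguments: {"type":"object","properties":{"increments":{"type":"array"},"force":{"type":"number"}},"required":["increments"]}

```bash
mkdir -p pics; python3 - <<'E'
from station import arm
import cv2,numpy as np
for c in ("top","scene"):
    im=arm.grab_frame(c); cv2.imwrite(f"pics/{c}0.png",im)
    for n in ("carrier_knob_mid","tension_handle","tension_pivot","sander","wax_tin","sanding_block","blank_walnut"):
        r=arm.pinpoint(c,n)
        print(c,n,[(np.round(d["position"],3).tolist(),round(d["score"],2)) for d in r[:2]])
s=arm.get_state();print(s["t"],s["eef_pos"],s["ee_rot"],s["force"],s["width"])
E
```

```text
top carrier_knob_mid [([0.543, -0.251, 0.076], 0.45)]
top tension_handle [([0.578, -0.334, 0.05], 0.59)]
top tension_pivot [([0.697, -0.255, 0.021], 0.98)]
top sander [([0.614, -0.128, 0.002], 0.71), ([0.405, -0.057, 0.006], 0.63)]
top wax_tin [([0.412, -0.056, 0.005], 0.89)]
top sanding_block [([0.43, -0.206, 0.001], 0.87)]
top blank_walnut [([0.612, -0.442, -0.004], 0.91)]
scene carrier_knob_mid []
scene tension_handle [([0.579, -0.339, 0.052], 0.56), ([0.613, -0.438, -0.002], 0.49)]
scene tension_pivot [([0.698, -0.252, 0.023], 0.68), ([0.433, -0.212, 0.006], 0.16)]
scene sander [([0.62, -0.133, -0.002], 0.79)]
scene wax_tin [([0.406, -0.058, -0.003], 0.79), ([0.58, -0.336, 0.05], 0.74)]
scene sanding_block [([0.434, -0.209, 0.003], 0.91)]
scene blank_walnut [([0.615, -0.44, -0.0], 0.91), ([0.581, -0.338, 0.051], 0.46)]
0.8 [0.26830998 0.61935331 0.29219959] [-3.14156139e+00  3.20508020e-05 -4.08803552e-01] [ 0.13852121 -0.07849954  0.93087498] 0.087875977335632
```

View pics/top0.png

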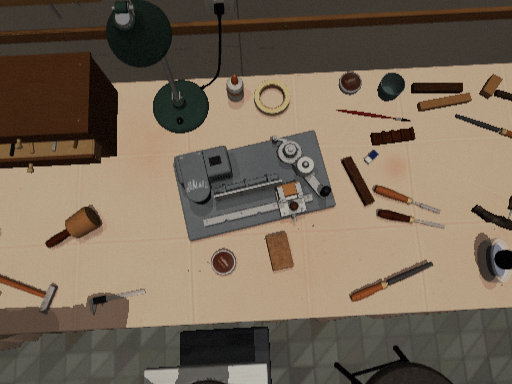

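View pics/scene0.png

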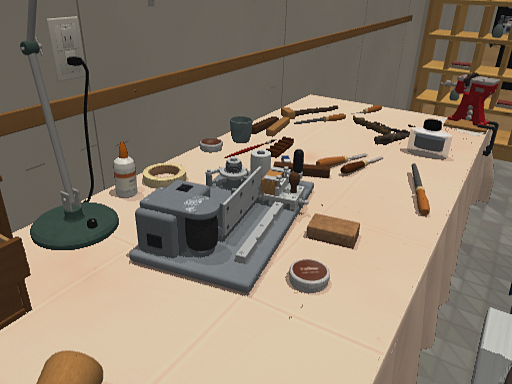

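```bash
cat > fit.py <<'E'
import numpy as np
from scipy.optimize import least_squares
def handle(q): return np.array([55-145*np.cos(.42-q),-135-145*np.sin(.42-q)])/1e3
loc=np.array([[-.095,-.105],handle(0),[.055,-.135],[0,0]])
W=np.array([[.543,-.251],[.5785,-.336],[.6975,-.2535],[.617,-.131]])
R=lambda a:np.array([[np.cos(a),-np.sin(a)],[np.sin(a),np.cos(a)]])
s=least_squares(lambda p:(loc@R(p[2]).T+p[:2]-W).ravel(),[.617,-.131,0]).x
def w(p): return np.asarray(p)@R(s[2]).T+s[:2]
if __name__=="__main__":
    print(s,"res mm",((loc@R(s[2]).T+s[:2]-W)*1e3).round(1).tolist())
    for q in(0,.2,.4,.5,.62): print(q,w(handle(q)).round(4))
    print("knob",w([-.095,-.105]),w([-.095,-.015]))
E
python3 fit.py
```

```text
[ 0.61739054 -0.13075882  0.18940834] res mm [[0.9, -0.8], [-0.6, 0.0], [-0.7, 0.5], [0.4, 0.2]]
0 [ 0.5779 -0.336 ]
0.2 [ 0.5638 -0.3107]
0.4 [ 0.555  -0.2831]
0.5 [ 0.5527 -0.2688]
0.62 [ 0.5518 -0.2515]
knob [ 0.54385871 -0.25176738] [ 0.52691371 -0.16337696]
```

The top view shows the sander near (250,185), with the knob at (293,205) and the handle at (325,190). The tin (223,262), cork block (279,251) and walnut blank (357,181) are clear of the path. The fit agrees within 1 mm, with the sander's yaw at 0.189. I'll turn the tool to match, then travel above the work.

Emit:
{"fn": "move_arm", "kwargs": {"increments": [{"twist": -0.12, "jaw": 1}, {"twist": -0.12, "jaw": 1}, {"twist": -0.12, "jaw": 1}, {"twist": -0.12, "jaw": 1}, {"twist": -0.12, "jaw": 1}, {"dx": 0.0044, "dy": 0.0378, "jaw": 1}, {"dx": 0.0044, "dy": 0.0378, "jaw": 1}, {"dx": 0.0044, "dy": 0.0378, "jaw": 1}, {"dx": 0.0044, "dy": 0.0378, "jaw": 1}, {"dx": 0.0044, "dy": 0.0378, "jaw": 1}, {"dx": 0.0044, "dy": 0.0378, "jaw": 1}, {"dx": 0.0044, "dy": 0.0378, "jaw": 1}]}}

```text
$.increments[0]: bad value
```

Emit:
{"fn": "move_arm", "kwargs": {"increments": [{"dx": 0.0044, "dy": 0.0378, "jaw": 1}, {"dx": 0.0044, "dy": 0.0378, "jaw": 1}, {"dx": 0.0044, "dy": 0.0378, "jaw": 1}, {"dx": 0.0044, "dy": 0.0378, "jaw": 1}, {"dx": 0.0044, "dy": 0.0378, "jaw": 1}, {"dx": 0.0044, "dy": 0.0378, "jaw": 1}, {"dx": 0.0044, "dy": 0.0378, "jaw": 1}, {"dx": 0.0044, "dy": 0.0378, "jaw": 1}, {"dx": 0.0044, "dy": 0.0378, "jaw": 1}, {"dx": 0.0044, "dy": 0.0378, "jaw": 1}, {"dx": 0.0044, "dy": 0.0378, "jaw": 1}, {"dx": 0.0044, "dy": 0.0378, "jaw": 1}]}}

```text
$.increments[0]: bad value
```

Emit:
{"fn": "move_arm", "kwargs": {"increments": [{"dx": 0, "dy": 0, "dz": 0, "twist": -0.12, "jaw": 1}, {"dx": 0, "dy": 0, "dz": 0, "twist": -0.12, "jaw": 1}, {"dx": 0, "dy": 0, "dz": 0, "twist": -0.12, "jaw": 1}, {"dx": 0, "dy": 0, "dz": 0, "twist": -0.12, "jaw": 1}, {"dx": 0, "dy": 0, "dz": 0, "twist": -0.12, "jaw": 1}, {"dx": 0.0044, "dy": 0.0378, "dz": 0, "twist": 0, "jaw": 1}, {"dx": 0.0044, "dy": 0.0378, "dz": 0, "twist": 0, "jaw": 1}, {"dx": 0.0044, "dy": 0.0378, "dz": 0, "twist": 0, "jaw": 1}, {"dx": 0.0044, "dy": 0.0378, "dz": 0, "twist": 0, "jaw": 1}, {"dx": 0.0044, "dy": 0.0378, "dz": 0, "twist": 0, "jaw": 1}, {"dx": 0.0044, "dy": 0.0378, "dz": 0, "twist": 0, "jaw": 1}, {"dx": 0.0044, "dy": 0.0378, "dz": 0, "twist": 0, "jaw": 1}]}}

```text
t: 1.8
eef_pos: [0.349, 0.3636, 0.2924]
ee_rot: [-3.141, -0.0, 0.192]
force: [1.5, 1.2, -0.0]
width: 0.0876
gripper_force: 0.0
```

Emit:
{"fn": "move_arm", "kwargs": {"increments": [{"dx": 0.0044, "dy": 0.0378, "dz": 0, "twist": 0, "jaw": 1}, {"dx": 0.0044, "dy": 0.0378, "dz": 0, "twist": 0, "jaw": 1}, {"dx": 0.0044, "dy": 0.0378, "dz": 0, "twist": 0, "jaw": 1}, {"dx": 0.0044, "dy": 0.0378, "dz": 0, "twist": 0, "jaw": 1}, {"dx": 0.0044, "dy": 0.0378, "dz": 0, "twist": 0, "jaw": 1}, {"dx": 0.0044, "dy": 0.0378, "dz": 0, "twist": 0, "jaw": 1}, {"dx": 0.0044, "dy": 0.0378, "dz": 0, "twist": 0, "jaw": 1}, {"dx": 0.0044, "dy": 0.0378, "dz": 0, "twist": 0, "jaw": 1}, {"dx": 0.0044, "dy": 0.0378, "dz": 0, "twist": 0, "jaw": 1}, {"dx": 0.0044, "dy": 0.0378, "dz": 0, "twist": 0, "jaw": 1}, {"dx": 0.0044, "dy": 0.0378, "dz": 0, "twist": 0, "jaw": 1}, {"dx": 0.0044, "dy": 0.0378, "dz": 0, "twist": 0, "jaw": 1}]}}

```text
t: 2.8
eef_pos: [0.4871, -0.0718, 0.2926]
ee_rot: [-3.142, -0.001, 0.191]
force: [0.5, 1.3, -0.1]
width: 0.0877
gripper_force: 0.0
```

Emit:
{"fn": "move_arm", "kwargs": {"increments": [{"dx": 0.0044, "dy": 0.0378, "dz": 0.02, "twist": 0, "jaw": 1}, {"dx": 0.0044, "dy": 0.0378, "dz": 0.02, "twist": 0, "jaw": 1}, {"dx": 0.0044, "dy": 0.0378, "dz": 0.02, "twist": 0, "jaw": 1}, {"dx": 0.0044, "dy": 0.0378, "dz": 0, "twist": 0, "jaw": 1}, {"dx": 0.0044, "dy": 0.0378, "dz": 0, "twist": 0, "jaw": 1}, {"dx": 0, "dy": 0, "dz": 0, "twist": 0, "jaw": 1}, {"dx": 0, "dy": 0, "dz": 0, "twist": 0, "jaw": 1}]}}

```text
t: 3.38
eef_pos: [0.5433, -0.2499, 0.2331]
ee_rot: [-3.141, 0.001, 0.188]
force: [-0.6, 0.6, 0.0]
width: 0.0872
gripper_force: 0.0
```

```bash
python3 - <<'E'
from station import arm
import cv2,numpy as np
for c in ("wrist","top"):
  im=arm.grab_frame(c); cv2.imwrite(f"pics/{c}1.png",im)
  for n in ("carrier_knob_mid","tension_handle","tension_pivot"):
    print(c,n,[(np.round(d["position"],3).tolist(),round(d["score"],2)) for d in arm.pinpoint(c,n)[:2]])
s=arm.get_state();print(s["t"],s["eef_pos"],s["ee_rot"],s["force"],s["q"])
E
```

```text
wrist carrier_knob_mid [([0.541, -0.25, 0.077], 0.64)]
wrist tension_handle [([0.581, -0.34, 0.058], 0.93)]
wrist tension_pivot []
top carrier_knob_mid []
top tension_handle []
top tension_pivot []
3.7833 [ 0.54341525 -0.24698366  0.23453953] [ 3.14139296e+00 -7.63868908e-04  1.92660258e-01] [ 0.1280231  -0.05544001  1.37331794] [-9.94830410e-02  2.74394615e-01 -2.46983448e-01 -3.31924083e-05
 -1.04862925e+00  1.86295609e+00]
```

View pics/wrist1.png

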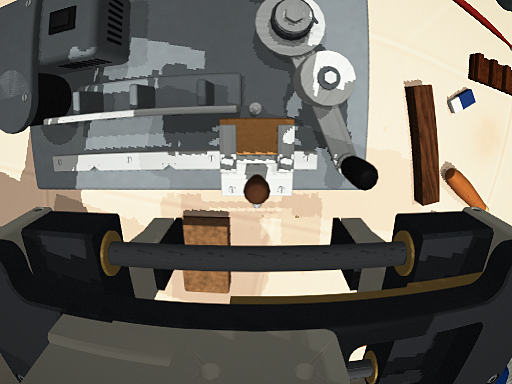

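The wrist view shows the knob at (258,190), centred between the fingers (about 165 and 350). The handle is at (360,172). I'll narrow the jaws a little for clearance, descend and grip the knob.

Emit:
{"fn": "move_arm", "kwargs": {"increments": [{"dx": 0, "dy": 0, "dz": 0.01, "twist": 0, "jaw": 0.4}, {"dx": 0, "dy": 0, "dz": 0.015, "twist": 0, "jaw": 0.4}, {"dx": 0, "dy": 0, "dz": 0.02, "twist": 0, "jaw": 0.4}, {"dx": 0, "dy": 0, "dz": 0.02, "twist": 0, "jaw": 0.4}, {"dx": 0, "dy": 0, "dz": 0.02, "twist": 0, "jaw": 0.4}, {"dx": 0, "dy": 0, "dz": 0.012, "twist": 0, "jaw": 0.4}, {"dx": 0, "dy": 0, "dz": 0.01, "twist": 0, "jaw": 0.4}, {"dx": 0, "dy": 0, "dz": 0, "twist": 0, "jaw": 0.4}, {"dx": 0, "dy": 0, "dz": 0, "twist": 0, "jaw": 0.4}]}}

```text
t: 4.53
eef_pos: [0.5432, -0.2478, 0.1266]
ee_rot: [-3.141, 0.001, 0.192]
force: [-0.7, -0.3, -0.2]
width: 0.0613
gripper_force: 0.0
```

Emit:
{"fn": "move_arm", "kwargs": {"increments": [{"dx": 0, "dy": 0, "dz": 0, "twist": 0, "jaw": -1}, {"dx": 0, "dy": 0, "dz": 0, "twist": 0, "jaw": -1}, {"dx": 0, "dy": 0, "dz": 0, "twist": 0, "jaw": -1}, {"dx": 0, "dy": 0, "dz": 0, "twist": 0, "jaw": -1}, {"dx": 0, "dy": 0, "dz": 0, "twist": 0, "jaw": -1}, {"dx": 0, "dy": 0, "dz": 0, "twist": 0, "jaw": -1}], "force": 15}}

```text
t: 5.03
eef_pos: [0.5434, -0.2479, 0.1273]
ee_rot: [3.141, -0.001, 0.191]
force: [0.4, -0.3, 1.0]
width: 0.0268
gripper_force: 0.1
```

Emit:
{"fn": "move_arm", "kwargs": {"increments": [{"dx": 0, "dy": 0, "dz": 0, "twist": 0, "jaw": -1}, {"dx": 0, "dy": 0, "dz": 0, "twist": 0, "jaw": -1}, {"dx": 0, "dy": 0, "dz": 0, "twist": 0, "jaw": -1}, {"dx": 0, "dy": 0, "dz": 0, "twist": 0, "jaw": -1}]}}

```text
t: 5.37
eef_pos: [0.5437, -0.2487, 0.1274]
ee_rot: [3.14, -0.0, 0.191]
force: [0.4, -5.4, 0.5]
width: 0.0224
gripper_force: 15.0
```

The knob is gripped (22.4 mm, 15 N). Now I'll move 90 mm along the rail, which is tool −y.

Emit:
{"fn": "move_arm", "kwargs": {"increments": [{"dx": 0, "dy": -0.005, "dz": 0, "twist": 0, "jaw": -1}, {"dx": 0, "dy": -0.007, "dz": 0, "twist": 0, "jaw": -1}, {"dx": 0, "dy": -0.01, "dz": 0, "twist": 0, "jaw": -1}, {"dx": 0, "dy": -0.012, "dz": 0, "twist": 0, "jaw": -1}, {"dx": 0, "dy": -0.012, "dz": 0, "twist": 0, "jaw": -1}, {"dx": 0, "dy": -0.012, "dz": 0, "twist": 0, "jaw": -1}, {"dx": 0, "dy": -0.012, "dz": 0, "twist": 0, "jaw": -1}, {"dx": 0, "dy": -0.01, "dz": 0, "twist": 0, "jaw": -1}, {"dx": 0, "dy": -0.006, "dz": 0, "twist": 0, "jaw": -1}, {"dx": 0, "dy": -0.003, "dz": 0, "twist": 0, "jaw": -1}, {"dx": 0, "dy": 0, "dz": 0, "twist": 0, "jaw": -1}, {"dx": 0, "dy": 0, "dz": 0, "twist": 0, "jaw": -1}], "force": 25}}

```text
t: 6.37
eef_pos: [0.527, -0.1607, 0.1274]
ee_rot: [3.141, -0.001, 0.192]
force: [2.0, -2.7, -0.4]
width: 0.0216
gripper_force: 25.0
```

Emit:
{"fn": "move_arm", "kwargs": {"increments": [{"dx": 0, "dy": 0, "dz": 0, "twist": 0, "jaw": 0.4}, {"dx": 0, "dy": 0, "dz": 0, "twist": 0, "jaw": 0.4}, {"dx": 0, "dy": 0, "dz": 0, "twist": 0, "jaw": 0.4}, {"dx": 0, "dy": 0, "dz": 0, "twist": 0, "jaw": 0.4}, {"dx": 0, "dy": 0, "dz": 0, "twist": 0, "jaw": 0.4}, {"dx": 0, "dy": 0, "dz": -0.015, "twist": 0, "jaw": 0.4}, {"dx": 0, "dy": 0, "dz": -0.025, "twist": 0, "jaw": 0.4}, {"dx": 0, "dy": 0, "dz": -0.03, "twist": 0, "jaw": 0.4}, {"dx": 0, "dy": 0, "dz": -0.03, "twist": 0, "jaw": 0.4}, {"dx": 0, "dy": 0, "dz": 0, "twist": 0, "jaw": 0.4}, {"dx": 0, "dy": 0, "dz": 0, "twist": 0, "jaw": 0.4}]}}

```text
t: 7.28
eef_pos: [0.5272, -0.1604, 0.2289]
ee_rot: [3.141, -0.004, 0.191]
force: [0.2, 0.9, -0.8]
width: 0.0616
gripper_force: 0.0
```

```bash
python3 - <<'E'
from station import arm
import cv2,numpy as np
for c in ("wrist","top"):
  im=arm.grab_frame(c); cv2.imwrite(f"pics/{c}2.png",im)
  for n in ("carrier_knob_mid","tension_handle"):
    print(c,n,[(np.round(d["position"],3).tolist(),round(d["score"],2)) for d in arm.pinpoint(c,n)[:2]])
s=arm.get_state();print(s["t"],s["eef_pos"],s["ee_rot"],s["force"])
E
```

```text
wrist carrier_knob_mid [([0.525, -0.16, 0.076], 0.87)]
wrist tension_handle [([0.584, -0.336, 0.054], 0.71)]
top carrier_knob_mid [([0.576, -0.334, 0.047], 0.45)]
top tension_handle [([0.576, -0.332, 0.05], 0.44)]
7.5833 [ 0.52594631 -0.16052211  0.22590528] [-3.14121157e+00  2.02966481e-03  1.91095749e-01] [ 0.13335523  0.60992922 -0.92582289]
```

View pics/wrist2.png

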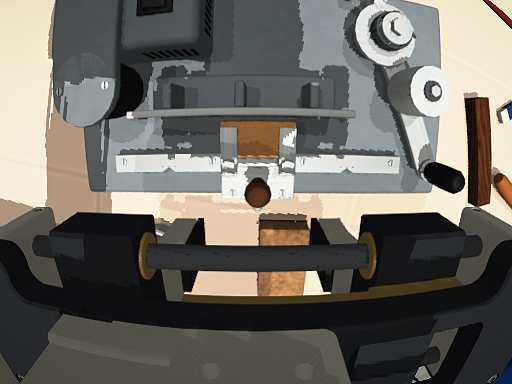

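The knob is again centred at (258,190) between the jaws, and the carrier has moved about 0.09 m. The handle is still released, at (445,177). Next I'll go to the handle and grip it.

Emit:
{"fn": "move_arm", "kwargs": {"increments": [{"dx": 0.0032, "dy": 0.0302, "dz": 0, "twist": 0, "jaw": 0.6}, {"dx": 0.0032, "dy": 0.0302, "dz": 0, "twist": 0, "jaw": 0.6}, {"dx": 0.0032, "dy": 0.0302, "dz": 0, "twist": 0, "jaw": 0.6}, {"dx": 0.0032, "dy": 0.0302, "dz": 0, "twist": 0, "jaw": 0.6}, {"dx": 0.0032, "dy": 0.0302, "dz": 0, "twist": 0, "jaw": 0.6}, {"dx": 0.0032, "dy": 0.0302, "dz": 0, "twist": 0, "jaw": 0.6}, {"dx": 0, "dy": 0, "dz": 0, "twist": -0.1, "jaw": 0.6}, {"dx": 0, "dy": 0, "dz": 0, "twist": -0.1, "jaw": 0.6}, {"dx": 0, "dy": 0, "dz": 0, "twist": 0, "jaw": 0.6}, {"dx": 0, "dy": 0, "dz": 0, "twist": 0, "jaw": 0.6}]}}

```text
t: 8.42
eef_pos: [0.5795, -0.3348, 0.226]
ee_rot: [-3.141, 0.001, 0.388]
force: [0.5, -0.3, -0.2]
width: 0.0702
gripper_force: 0.0
```

```bash
python3 - <<'E'
from station import arm
import cv2,numpy as np
c="wrist"
im=arm.grab_frame(c); cv2.imwrite(f"pics/{c}3.png",im)
for n in ("carrier_knob_mid","tension_handle"):
    print(c,n,[(np.round(d["position"],3).tolist(),round(d["score"],2)) for d in arm.pinpoint(c,n)[:2]])
s=arm.get_state();print(s["t"],s["eef_pos"],s["ee_rot"],s["force"],s["q"])
E
```

```text
wrist carrier_knob_mid [([0.524, -0.159, 0.074], 0.58)]
wrist tension_handle [([0.582, -0.338, 0.055], 0.76), ([0.623, -0.126, -0.003], 0.54)]
8.5667 [ 0.57972584 -0.33438202  0.22689475] [-3.1414637e+00  2.2458660e-04  3.8936713e-01] [-0.09100428 -0.48894335  0.38408976] [-2.32502518e-01  3.93352250e-01 -8.91879327e-02  2.93751604e-05
 -1.08851381e+00  2.19265233e+00]
```

View pics/wrist3.png

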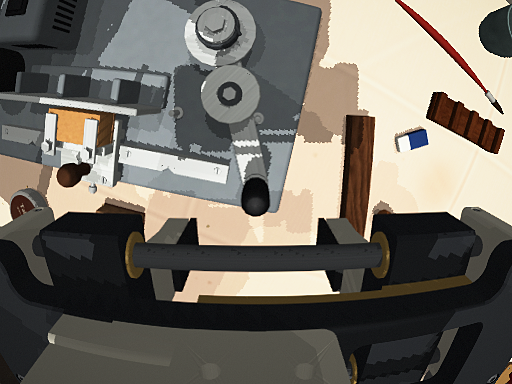

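The handle, at (257,195), is centred between the fingers. I'll descend and grip it.

Emit:
{"fn": "move_arm", "kwargs": {"increments": [{"dx": 0, "dy": 0, "dz": 0.01, "twist": 0, "jaw": 0.6}, {"dx": 0, "dy": 0, "dz": 0.018, "twist": 0, "jaw": 0.6}, {"dx": 0, "dy": 0, "dz": 0.022, "twist": 0, "jaw": 0.6}, {"dx": 0, "dy": 0, "dz": 0.022, "twist": 0, "jaw": 0.6}, {"dx": 0, "dy": 0, "dz": 0.014, "twist": 0, "jaw": 0.6}, {"dx": 0, "dy": 0, "dz": 0.007, "twist": 0, "jaw": 0.6}, {"dx": 0, "dy": 0, "dz": 0, "twist": 0, "jaw": 0.2}, {"dx": 0, "dy": 0, "dz": 0, "twist": 0, "jaw": -1}, {"dx": 0, "dy": 0, "dz": 0, "twist": 0, "jaw": -1}, {"dx": 0, "dy": 0, "dz": 0, "twist": 0, "jaw": -1}, {"dx": 0, "dy": 0, "dz": 0, "twist": 0, "jaw": -1}, {"dx": 0, "dy": 0, "dz": 0, "twist": 0, "jaw": -1}], "force": 20}}

```text
t: 9.57
eef_pos: [0.58, -0.3348, 0.1349]
ee_rot: [3.141, -0.001, 0.391]
force: [-1.4, -0.4, 0.4]
width: 0.0354
gripper_force: 0.0
```

Emit:
{"fn": "move_arm", "kwargs": {"increments": [{"dx": 0, "dy": 0, "dz": 0, "twist": 0, "jaw": -1}, {"dx": 0, "dy": 0, "dz": 0, "twist": 0, "jaw": -1}, {"dx": 0, "dy": 0, "dz": 0, "twist": 0, "jaw": -1}, {"dx": 0, "dy": 0, "dz": 0, "twist": 0, "jaw": -1}]}}

```text
t: 9.9
eef_pos: [0.5792, -0.3335, 0.1343]
ee_rot: [-3.14, 0.0, 0.391]
force: [-2.8, 6.7, 5.4]
width: 0.0225
gripper_force: 20.0
```

```bash
python3 - <<'E'
import numpy as np
from fit import handle,w,R,s
qs=np.linspace(0,.60,13); yaw=.391
P=np.array([w(handle(q)) for q in qs])
print(P[-1]-P[0])
for d in np.diff(P,axis=0):
    print("dx %.4f dy %.4f"%(d[0]*np.cos(yaw)+d[1]*np.sin(yaw), d[0]*np.sin(yaw)-d[1]*np.cos(yaw))); yaw-=.033
E
```

```text
[-0.02609549  0.08163126]
dx -0.0014 dy -0.0071
dx -0.0013 dy -0.0071
dx -0.0012 dy -0.0072
dx -0.0010 dy -0.0072
dx -0.0009 dy -0.0072
dx -0.0008 dy -0.0072
dx -0.0007 dy -0.0072
dx -0.0005 dy -0.0072
dx -0.0004 dy -0.0072
dx -0.0003 dy -0.0072
dx -0.0002 dy -0.0072
dx -0.0000 dy -0.0072
```

The handle is gripped. Now I'll push it along its arc.

Emit:
{"fn": "move_arm", "kwargs": {"increments": [{"dx": -0.0014, "dy": -0.007, "dz": 0, "twist": 0.033, "jaw": -1}, {"dx": -0.0013, "dy": -0.007, "dz": 0, "twist": 0.033, "jaw": -1}, {"dx": -0.0012, "dy": -0.007, "dz": 0, "twist": 0.033, "jaw": -1}, {"dx": -0.001, "dy": -0.007, "dz": 0, "twist": 0.033, "jaw": -1}, {"dx": -0.0009, "dy": -0.007, "dz": 0, "twist": 0.033, "jaw": -1}, {"dx": -0.0008, "dy": -0.007, "dz": 0, "twist": 0.033, "jaw": -1}, {"dx": -0.0007, "dy": -0.007, "dz": 0, "twist": 0.033, "jaw": -1}, {"dx": -0.0005, "dy": -0.007, "dz": 0, "twist": 0.033, "jaw": -1}, {"dx": -0.0004, "dy": -0.007, "dz": 0, "twist": 0.033, "jaw": -1}, {"dx": -0.0003, "dy": -0.007, "dz": 0, "twist": 0.033, "jaw": -1}, {"dx": 0, "dy": 0, "dz": 0, "twist": 0, "jaw": -1}, {"dx": 0, "dy": 0, "dz": 0, "twist": 0, "jaw": -1}], "force": 25}}

```text
t: 10.9
eef_pos: [0.5535, -0.2707, 0.1342]
ee_rot: [3.14, 0.002, 0.06]
force: [-2.5, -9.0, 0.5]
width: 0.0224
gripper_force: 25.0
```

Emit:
{"fn": "move_arm", "kwargs": {"increments": [{"dx": -0.0002, "dy": -0.006, "dz": 0, "twist": 0.033, "jaw": -1}, {"dx": 0, "dy": -0.005, "dz": 0, "twist": 0.033, "jaw": -1}, {"dx": 0, "dy": -0.004, "dz": 0, "twist": 0, "jaw": -1}, {"dx": 0, "dy": -0.002, "dz": 0, "twist": 0, "jaw": -1}, {"dx": 0, "dy": 0, "dz": 0, "twist": 0, "jaw": -1}, {"dx": 0, "dy": 0, "dz": 0, "twist": 0, "jaw": -1}]}}

```text
t: 11.4
eef_pos: [0.552, -0.2541, 0.1342]
ee_rot: [3.14, 0.004, -0.006]
force: [-6.8, -9.0, 3.3]
width: 0.0226
gripper_force: 25.0
```

```bash
python3 - <<'E'
from station import arm
import cv2,numpy as np
for c in ("wrist","top"):
  im=arm.grab_frame(c); cv2.imwrite(f"pics/{c}4.png",im)
  for n in ("carrier_knob_mid","tension_handle"):
    print(c,n,[(np.round(d["position"],3).tolist(),round(d["score"],2)) for d in arm.pinpoint(c,n)[:2]])
s=arm.get_state();print(s["t"],s["eef_pos"],s["ee_rot"],s["force"],s["gripper_force"])
E
```

```text
wrist carrier_knob_mid [([0.522, -0.159, 0.077], 0.62)]
wrist tension_handle [([0.556, -0.256, 0.056], 0.66), ([0.62, -0.129, -0.002], 0.23)]
top carrier_knob_mid [([0.529, -0.162, 0.077], 0.55)]
top tension_handle []
11.7 [ 0.55203251 -0.25420455  0.13418165] [ 3.1402202   0.00372716 -0.00609728] [-6.4840524  -8.85765228  2.70875733] 25.00004698697012
```

View pics/wrist4.png

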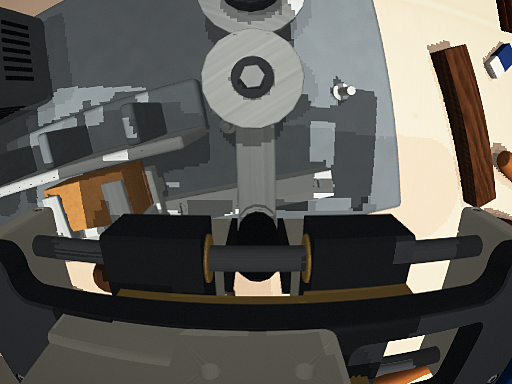

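The fingers hold the handle at (257,240). The arm angle is about 0.6, and the carrier stays in its notch. I'll push a bit more until it meets the stop.

Emit:
{"fn": "move_arm", "kwargs": {"increments": [{"dx": -0.0005, "dy": -0.0015, "dz": 0, "twist": 0, "jaw": -1}, {"dx": -0.0005, "dy": -0.0015, "dz": 0, "twist": 0, "jaw": -1}, {"dx": 0, "dy": 0, "dz": 0, "twist": 0, "jaw": -1}, {"dx": 0, "dy": 0, "dz": 0, "twist": 0, "jaw": -1}, {"dx": 0, "dy": 0, "dz": 0, "twist": 0, "jaw": -1}, {"dx": 0, "dy": 0, "dz": 0, "twist": 0, "jaw": -1}]}}

```text
t: 12.2
eef_pos: [0.5517, -0.2512, 0.1342]
ee_rot: [3.14, 0.003, -0.006]
force: [-4.9, -9.0, 0.9]
width: 0.0224
gripper_force: 25.0
```

Emit:
{"fn": "move_arm", "kwargs": {"increments": [{"dx": 0, "dy": -0.0015, "dz": 0, "twist": 0, "jaw": -1}, {"dx": 0, "dy": -0.001, "dz": 0, "twist": 0, "jaw": -1}, {"dx": 0, "dy": 0, "dz": 0, "twist": 0, "jaw": -1}, {"dx": 0, "dy": 0, "dz": 0, "twist": 0, "jaw": -1}, {"dx": 0, "dy": 0, "dz": 0, "twist": 0, "jaw": -1}, {"dx": 0, "dy": 0, "dz": 0, "twist": 0, "jaw": -1}]}}

```text
t: 12.7
eef_pos: [0.5515, -0.2491, 0.1342]
ee_rot: [3.14, 0.003, -0.006]
force: [-5.0, -11.8, 1.1]
width: 0.0224
gripper_force: 25.0
```

The force has risen from 9 to 11.8 N, so the arm is at its stop. I'll check the carrier once more and hand in.

```bash
python3 - <<'E'
from station import arm
import numpy as np
arm.grab_frame("top")
p=arm.pinpoint("top","carrier_knob_mid"); print([(d["position"],d["score"]) for d in p[:1]])
s=arm.get_state();print(s["t"],s["eef_pos"],s["force"],np.abs(s["qd"]).max())
print(arm.job_done())
E
```

```text
[([0.5307, -0.1643, 0.076], 0.45)]
12.8 [ 0.55153461 -0.24912336  0.13420434] [ -5.21529765 -11.76482779   0.852064  ] 0.002004594567325765
the job is handed in; nothing more can be done
None
```

The carrier sits at the middle station as far as the cameras show, the fingers hold the tension arm against its stop, the arm path stayed clear of the tin, cork block and pen blank, and I handed the job in at 12.8 s; no verdict came back.

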